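Set the sprung contact jig on its mid catch

ROBOT

A 6-joint arm with a two-finger parallel gripper is mounted at the origin on the work surface. World frame = base frame: x ahead of the robot, y to its left, z up, the work surface at z = 0. Lengths are in m, angles in degrees, forces in N, time in s.
With the tool pointing down it reaches from about 0.375 to 0.9 m from the base axis. Payload 3.1 kg.
Tool frame: the origin (TCP) lies at the very end of the fingers, on their centre line; the grasp point (between the pads) lies 19 mm behind it; z points along the fingers, y is the line along which they close (so a half turn about z gives the same grasp; the last joint's range is limited). The gripper opens to 87 mm and grips with 3 to 60 N. Pads are 19 mm wide; open, the fingers measure 117 mm over their backs; the gripper's body (75 mm by 190 mm) begins 51 mm behind the grasp point.
Start: joints at [-80.243, 30.224, 82.088, -0, 67.689, -10.227], TCP at [0.214, -0.587, 0.223] pointing down, gripper open.
Joint ranges: [-176.69, 176.69], [-43.24, 126.21], [12.49, 139.97], [-82, 262], [0, 151.66], [-163.58, 163.58]. Speed limits (degrees/s): [159.86, 159.86, 180, 180, 180, 180].

INTERFACE

Orientations are given as a 3x3 rotation matrix whose columns are the frame's x, y, z axes.
In Python, from rig import bot gives the robot as it stands.
- The arm moves only by the tool move_arm, never from a script. Its argument "increments" is a list of rows, each an object with "xyz": the shift along the tool's x, y, z in mm, a list of three; "roll": the turn about the tool's z in rad; "grip": the opening in per cent of the stroke, from 0 (shut) to 100 (fully open). A call has 1 to 5 rows; each row shifts and turns the commanded pose from where the row before left it, along the tool's axes as they then stand; what a row does not reach is not made up. A row lasts 1/12 s, in which the tool goes at most 41.7 mm and 7.16 degrees, less where a joint would pass 70% of its speed; a pose out of reach is approached as far as the arm can. A call is refused whole if a number of a shift passes 41.7 or a number of a turn 0.125, either way. A call with a gripper value outside its range is refused whole. The fingers move at their own pace and stop on an object; the grip force is fixed at half the most. Time passes only in rows, so rows that do not move let the fingers close. It gives the time, the measured TCP pose, the force, the opening and the grip force at its end, in the units of the state.
- bot.read_state(): the state, without advancing time (a new reading comes with each control period).
- bot.capture(name): name is "scene" or "top" or "wrist"; returns (picture, depth): 480x640x3 uint8, red, green, blue; 480x640 float32, m along the optical axis (not along the pixel's ray), 0 where there is no reading.
- bot.camera_model(name): a dict with "intrinsics" (3x3 intrinsics, pixels), "rvec" (rotation vector, rad) and "tvec" (3), from world to camera coordinates, as OpenCV has them; the wrist camera has in their place "tool_from_camera" (4x4, takes a point from camera to tool coordinates, whose origin is the TCP and whose axes are the flange's). Camera axes: x right, y down, z forward; pixel columns grow to the right and rows downward; lengths in m; the calibration is good to about 2 mm. A picture is of the moment at which its call begins: read the wrist's pose just before it. camera_model takes no time and is no camera call.
- bot.hand_in(): hands the job in; it is judged then, once.
Trained networks look in the newest picture that a camera, given by its name, has taken for a name from the list of things; names that differ only in an ending like _2 or _b are one class to them, and where a whole thing is asked for, a point or a joint stands for the part that bears it (a point fixed in the world has none). Each returns a list of dicts, best first, with "conf" (0 to 1); they miss things now and then, are a little off and sometimes report something else, mostly with a low value. They report only what shows in the picture. A call takes as long as a camera call.
- bot.spot_in(label, camera): "at" ([x, y, z] in m, in the coordinates of the camera as it stood for that picture, good to about 4 mm: the middle of the surface that is visible of it).
- bot.trace(label, camera): "mask" (480x640 bool, what is visible of it).
The state is a dict: "time_s": time; "joint_positions": joint angles; "qvel": joint speeds; "tau": joint torques, N m; "position": TCP position; "tcp_rot": TCP orientation; "force": force on the tool from outside, world axes, zero at the start; "moment": the same for the moment, N m; "opening": opening from 0.0 (shut) to 1.0 (fully open); "grasp_force": force on a finger pad.
Only numpy, scipy, OpenCV 4.12 (cv2) and the standard library are available. Lean on these libraries where they do the work, as an engineer would, in place of code of your own. Each camera call takes 0.05 s, during which the arm holds its last target. There are 200 camera calls.

TASK

Two sprung contact jigs stand on the electronics bench; one is already set, its carriage latched half-way on its stop pin, while the other's carriage is still fully forward. With your fingertips only, without gripping, push the forward carriage's thumb plate back against its spring until the cam has gone past the stop pin, then let go and leave it, so that it springs back and latches on the pin at mid position. Do not touch the stop pins' knobs, and leave the jig that is already set and the things lying about as they are.

Things in the scene. Friction and masses are not known exactly. Their poses are not given: they have to be found in the camera images.
- jig_a: fixed contact jig: grey bed 310 x 136 x 14 mm, long side along its x. Origin: centre of the bed's underside; x = direction in which the carriage is pushed (from the thumb-plate end to the far end), z up. End blocks 38 mm high at the thumb-plate end (x -155 to -143 mm), 44 mm at the far end. Bridge across it at x = 39 to 61 mm, top 100 mm high. The two jigs may stand either way round, left or right
- slide_a (a joint): carriage travel of jig_a, m, along the jig's +x: 0 = home, fully forward; 0.0355 = mid, latched on the stop pin; 0.060 = end stop. A spring pushes it home (3.6 N at 0, 9 N at 0.060, damping 30 N per m/s). The pin drops behind the cam by 0.042: let go beyond that, it springs back within 0.5 s and rests on the pin at 0.0355; let go earlier, it goes home
- face_a (a point): point on the middle of the thumb plate's front face (the face to push, in the jig's +x direction), 70 mm above the bench; moves with the carriage. Axes as the jig's. At home it lies at x = -105 mm in the jig frame
- thumb_a: the steel thumb plate: upright, 104 mm wide, 6 mm thick, from 36 to 95 mm above the bench. Its origin is that of the carriage: the bed's underside centre when at home, shifted along x by the carriage travel
- rear_a: dark steel stiffener fixed flat on the back of the thumb plate (6 mm thick, up to 81 mm above the bench): plate and stiffener together are 12 mm thick. Origin as thumb plate's
- pin_a (a joint): lift of the sprung stop pin (10 mm diameter, upright, through the middle of the bridge), in m: 0 = fully down; about 0.010 = on the crest of the carriage's cam, which lifts it (adding up to 3 N to the push) between 5 and 40 mm of travel
- knob_a: black pull knob on top of the stop pin, 22 mm diameter, from 107 to 125 mm above the bench when down, in the jig frame at x = 50 mm, y = 0. Origin: bed's underside centre, raised by the pin's lift
- jig_b: second contact jig, of the same make as jig_a; its parts are named the same with _b
- slide_b (a joint): carriage travel of jig_b, m, along the jig's +x: 0 = home, fully forward; 0.0355 = mid, latched on the stop pin; 0.060 = end stop. A spring pushes it home (3.6 N at 0, 9 N at 0.060, damping 30 N per m/s). The pin drops behind the cam by 0.042: let go beyond that, it springs back within 0.5 s and rests on the pin at 0.0355; let go earlier, it goes home
- face_b (a point): point on the middle of the thumb plate's front face (the face to push, in the jig's +x direction), 70 mm above the bench; moves with the carriage. Axes as the jig's. At home it lies at x = -105 mm in the jig frame
- thumb_b: the steel thumb plate: upright, 104 mm wide, 6 mm thick, from 36 to 95 mm above the bench. Its origin is that of the carriage: the bed's underside centre when at home, shifted along x by the carriage travel
- rear_b: dark steel stiffener fixed flat on the back of the thumb plate (6 mm thick, up to 81 mm above the bench): plate and stiffener together are 12 mm thick. Origin as thumb plate's
- pin_b (a joint): lift of the sprung stop pin (10 mm diameter, upright, through the middle of the bridge), in m: 0 = fully down; about 0.010 = on the crest of the carriage's cam, which lifts it (adding up to 3 N to the push) between 5 and 40 mm of travel
- knob_b: black pull knob on top of the stop pin, 22 mm diameter, from 107 to 125 mm above the bench when down, in the jig frame at x = 50 mm, y = 0. Origin: bed's underside centre, raised by the pin's lift
- driver: screwdriver lying on the bench between the jigs, 190 mm long, along its x; loose bystander
- reel: small reel, 58 mm diameter, 38 mm high, between the jigs; loose bystander, origin at the centre of its underside
- dish: round glass dish, 100 mm diameter, 30 mm high; loose bystander, origin at the centre of its underside
- jar: amber glass jar with a steel cap, 48 mm diameter, 60 mm high; loose bystander, origin at the centre of its underside
- mug: white mug, 76 mm diameter, 85 mm high; loose bystander, origin at the centre of its underside
- transformer: small transformer, 56 x 44 x 54 mm; loose bystander, origin at the centre of its underside
- meter: black hand meter lying on its back, 150 x 80 x 42 mm; loose bystander, origin at the centre of its underside

How it is judged (in metres and radians):
On the way, in this order (a step that is already met when the one before it is completed fails the run):
1. the forward carriage is pushed back by the fingers until its cam is past the stop pin (travel over 38 mm) (value of joint slide_a above 0.038 m and contact force between the fingers and thumb_a above 0.5 N), for 0.05 s.
2. let go, it has come back onto the stop pin (32 to 40 mm) (value of joint slide_a between 0.032 and 0.04 m and value of joint pin_a below 0.003 m and contact force between the fingers and thumb_a below 0.2 N), for 0.2 s.
At the end, for the whole second after the job is handed in: The carriage that was forward rests latched on its stop pin (travel 32 to 40 mm, pin down within 3 mm, at rest); the other jig is still latched (32 to 40 mm) and no bystander has been moved by 20 mm or more (value of joint slide_a between 0.032 and 0.04 m and value of joint pin_a below 0.003 m and value of joint each of slide_a, slide_b above 0.032 m and velocity of joint slide_a between -0.005 and 0.005 m/s and value of joint slide_b below 0.04 m and distance of each of driver, reel, dish, jar, mug, transformer, meter from where it was at the start of the episode below 0.02 m); the robot touches nothing.
It fails at once if the thumb plate is gripped front and back ((contact force between the fingers and thumb_a above 1 N and contact force between the fingers and rear_a above 1 N) or (contact force between the fingers and thumb_b above 1 N and contact force between the fingers and rear_b above 1 N)).
It fails at once if a stop pin's knob is touched (contact force between any of the fingers, the arm and knob_a above 0.5 N or contact force between any of the fingers, the arm and knob_b above 0.5 N).
It fails at once if the jig that is already set is moved off its latched position (outside 32 to 40 mm) (not (value of joint slide_b between 0.032 and 0.04 m)).
It fails at once if a bystander is lifted, carried or knocked (moved 20 mm or more) (not (distance of each of driver, reel, dish, jar, mug, transformer, meter from where it was at the start of the episode below 0.02 m)).
It also fails if it takes over 35 s, if anything falls off the work surface, if the arm or the gripper's body presses on something with over 40 N, if the wrist force passes 120 N, or if a joint passes its speed limit or range.

## Working session

There is one attempt and no reset: what is moved stays moved. The work goes in short steps, Python scripts to look and compute and a tool call to move; the robot and the scene stay as the last step left them, time stands still between calls to the robot, and variables do not carry over. Pictures are saved under pics/ and viewed, at most 10 in all, crops included, and the job is handed in when it is done.

Besides the shell and the picture viewer there is one more tool, called after "Emit:" as name(argument=value, ...), one argument or row to a line, values as JSON. move_arm: Moves the arm, as the interface text tells. Its arguments: {"type":"object","properties":{"increments":{"type":"array"}},"required":["increments"]}

```bash
mkdir -p pics
cat > h.py <<'E'
import numpy as np, cv2
from rig import bot
def cam(n):
    m=bot.camera_model(n); R=cv2.Rodrigues(np.array(m['rvec'],float))[0]; return np.array(m['intrinsics']),R,np.array(m['tvec'],float).ravel()
def toworld(p,n):
    K,R,t=cam(n); return R.T@(np.asarray(p)-t)
def cloud(d,n):
    K,R,t=cam(n); v,u=np.mgrid[:480,:640]; P=np.stack([(u-K[0,2])/K[0,0]*d,(v-K[1,2])/K[1,1]*d,d],-1)
    return (P-t)@R
E
python3 - <<'E'
from h import *
ims={}
for n in('scene','top'):
    im,d=bot.capture(n); cv2.imwrite(f'pics/{n}0.png',im[:,:,::-1]); np.save(f'{n}.npy',d)
for l in('jig_a','thumb_a','rear_a','knob_a','driver','reel','dish','jar','mug','transformer','meter'):
    for r in bot.spot_in(l,'top')[:3]: print(l,round(r['conf'],2),toworld(r['at'],'top').round(3))
s=bot.read_state(); print(s['time_s'],s['position'],np.round(s['tcp_rot'],3))
E
```

```text
jig_a 0.94 [ 0.611 -0.242  0.043]
jig_a 0.78 [0.532 0.258 0.043]
thumb_a 0.68 [0.41  0.451 0.046]
thumb_a 0.59 [0.436 0.245 0.086]
thumb_a 0.45 [ 0.555 -0.266  0.089]
rear_a 0.49 [0.438 0.252 0.079]
rear_a 0.28 [ 0.625 -0.237  0.05 ]
knob_a 0.57 [ 0.661 -0.229  0.123]
knob_a 0.43 [0.584 0.269 0.125]
driver 0.72 [ 0.629 -0.004  0.023]
driver 0.63 [ 0.514 -0.463  0.061]
driver 0.59 [ 0.648 -0.458  0.038]
reel 0.96 [0.487 0.012 0.038]
dish 0.77 [ 0.415 -0.464  0.018]
jar 0.77 [ 0.517 -0.462  0.061]
mug 0.65 [ 0.649 -0.46   0.036]
transformer 0.87 [0.409 0.451 0.048]
transformer 0.58 [ 0.626 -0.24   0.048]
meter 0.77 [0.597 0.461 0.031]
meter 0.57 [ 0.648 -0.462  0.037]
0.65 [ 0.21365202 -0.58732261  0.22257029] [[ 0.94   0.342  0.   ]
 [ 0.342 -0.94  -0.   ]
 [ 0.     0.    -1.   ]]
```

View pics/top0.png

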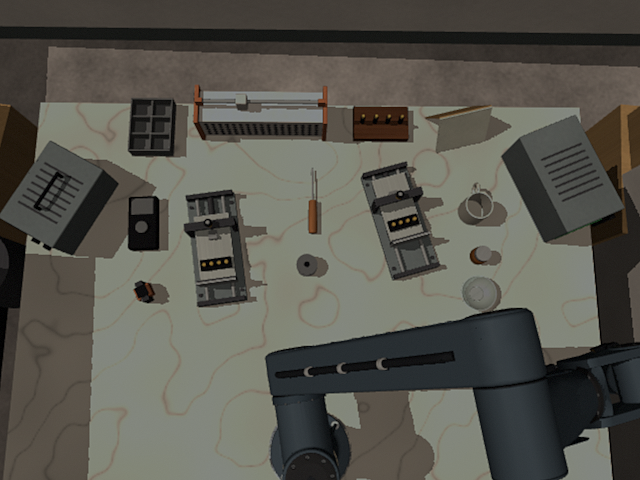

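View pics/scene0.png

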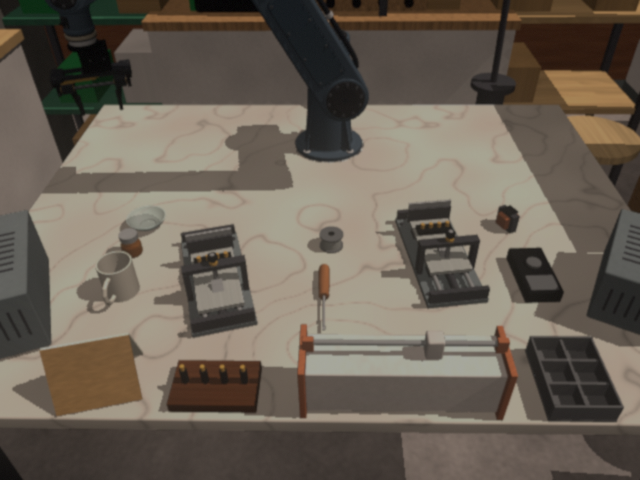

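Top view: the left jig's thumb plate, at (215,262), is about 150 mm from its knob, so it is at home. The right jig's plate is closer to its knob, so that one is latched. The left jig is jig_a and pushes away from the robot. I'll measure its axis next.

Run:
```python
from h import *
im,_=bot.capture('top'); d=np.load('top.npy'); P=cloud(d,'top')
for r in bot.trace('jig_a','top')[:2]:
    Q=P[r['mask']&(d>0)]; Q=Q[(Q[:,2]>.006)&(Q[:,2]<.15)]
    print(r['conf'],len(Q),cv2.minAreaRect(Q[:,:2].astype(np.float32)), 'low',cv2.minAreaRect(Q[Q[:,2]<.05][:,:2].astype(np.float32)))
    c=Q.mean(0)
    for nm,lo,hi in(('plate',.084,.105),('knob',.115,.14)):
        S=Q[(Q[:,2]>lo)&(Q[:,2]<hi)]; 
        print(nm,len(S),S.mean(0).round(4),S.min(0).round(3),S.max(0).round(3))
# plate of left jig: top-edge points
M=(P[...,2]>.085)&(P[...,2]<.1)&(P[...,0]<.48)&(P[...,0]>.38)&(abs(P[...,1]-.25)<.08)
S=P[M]; print(len(S),S.mean(0).round(4),cv2.minAreaRect(S[:,:2].astype(np.float32)))
```

```text
0.93 5245 ((0.6171156167984009, -0.2481781244277954), (0.3122808635234833, 0.136677086353302), 16.01927375793457) low ((0.6171156167984009, -0.2481781244277954), (0.3122808635234833, 0.136677086353302), 16.01927375793457)
plate 474 [ 0.6383 -0.2386  0.0964] [ 0.537 -0.314  0.084] [ 0.69  -0.168  0.105]
knob 53 [ 0.6638 -0.2343  0.1221] [ 0.653 -0.245  0.116] [ 0.674 -0.224  0.13 ]
0.82 5527 ((0.5341662168502808, 0.26437658071517944), (0.31366652250289917, 0.13682177662849426), 8.41068172454834) low ((0.5341662168502808, 0.26437658071517944), (0.31366652250289917, 0.13682177662849426), 8.41068172454834)
plate 507 [0.5496 0.2659 0.0965] [0.423 0.198 0.084] [0.604 0.339 0.105]
knob 54 [0.5832 0.2709 0.1219] [0.574 0.261 0.116] [0.593 0.281 0.129]
103 [0.4334 0.2493 0.0931] ((0.4334386885166168, 0.2500595450401306), (0.010709806345403194, 0.1022242084145546), 11.370792388916016)
```

Emit:
move_arm(
  increments=[
    {"xyz": [0,0,-5],"roll": 0.1,"grip": 0},
    {"xyz": [0,0,-5],"roll": 0.102,"grip": 0},
    {"xyz": [35,-20,0],"roll": 0,"grip": 0},
    {"xyz": [35,-20,0],"roll": 0,"grip": 0},
    {"xyz": [35,-20,0],"roll": 0,"grip": 0},
  ],
)

```text
time_s: 1.17
position: [0.3091, -0.5123, 0.2326]
tcp_rot: [[0.99, 0.144, 0.0], [0.144, -0.99, -0.0], [0.0, 0.0, -1.0]]
force: [0.8, 0.4, -0.4]
opening: 0.709
grasp_force: 0.0
```

Emit:
move_arm(
  increments=[
    {"xyz": [35,-20,0],"roll": 0,"grip": 0},
    {"xyz": [35,-20,0],"roll": 0,"grip": 0},
    {"xyz": [35,-20,0],"roll": 0,"grip": 0},
    {"xyz": [35,-20,0],"roll": 0,"grip": 0},
    {"xyz": [35,-20,0],"roll": 0,"grip": 0},
  ],
)

```text
time_s: 1.58
position: [0.4686, -0.3867, 0.2328]
tcp_rot: [[0.989, 0.146, 0.0], [0.146, -0.989, -0.0], [0.0, 0.0, -1.0]]
force: [0.0, -0.7, 0.4]
opening: 0.321
grasp_force: 0.0
```

Emit:
move_arm(
  increments=[
    {"xyz": [35,-20,0],"roll": 0,"grip": 0},
    {"xyz": [35,-20,0],"roll": 0,"grip": 0},
    {"xyz": [-4,-39,0],"roll": 0,"grip": 0},
    {"xyz": [-4,-39,0],"roll": 0,"grip": 0},
    {"xyz": [-4,-39,0],"roll": 0,"grip": 0},
  ],
)

```text
time_s: 2.0
position: [0.5017, -0.2225, 0.2321]
tcp_rot: [[0.989, 0.147, -0.0], [0.147, -0.989, 0.0], [-0.0, -0.0, -1.0]]
force: [1.2, 0.6, 0.6]
opening: 0.016
grasp_force: 0.0
```

Emit:
move_arm(
  increments=[
    {"xyz": [-4,-39,0],"roll": 0,"grip": 0},
    {"xyz": [-4,-39,0],"roll": 0,"grip": 0},
    {"xyz": [-4,-39,0],"roll": 0,"grip": 0},
    {"xyz": [-4,-39,0],"roll": 0,"grip": 0},
    {"xyz": [-4,-39,0],"roll": 0,"grip": 0},
  ],
)

```text
time_s: 2.42
position: [0.4527, -0.0327, 0.2328]
tcp_rot: [[0.989, 0.146, 0.001], [0.146, -0.989, -0.0], [0.001, 0.0, -1.0]]
force: [-0.2, -0.5, -0.2]
opening: 0.008
grasp_force: 0.0
```

Emit:
move_arm(
  increments=[
    {"xyz": [-4,-39,0],"roll": 0,"grip": 0},
    {"xyz": [-4,-39,0],"roll": 0,"grip": 0},
    {"xyz": [-4,-39,0],"roll": 0,"grip": 0},
    {"xyz": [-4,-39,0],"roll": 0,"grip": 0},
    {"xyz": [-4,-39,0],"roll": 0,"grip": 0},
  ],
)

```text
time_s: 2.83
position: [0.4044, 0.1573, 0.2329]
tcp_rot: [[0.989, 0.146, 0.001], [0.146, -0.989, 0.0], [0.001, -0.0, -1.0]]
force: [0.3, 1.1, 0.8]
opening: 0.003
grasp_force: 0.0
```

Emit:
move_arm(
  increments=[
    {"xyz": [-4,-39,0],"roll": 0,"grip": 0},
    {"xyz": [-4,-25,0],"roll": 0,"grip": 0},
    {"xyz": [0,0,0],"roll": 0,"grip": 0},
    {"xyz": [0,0,0],"roll": 0,"grip": 0},
    {"xyz": [0,0,0],"roll": 0,"grip": 0},
  ],
)

```text
time_s: 3.25
position: [0.3879, 0.2175, 0.2327]
tcp_rot: [[0.989, 0.147, 0.001], [0.147, -0.989, -0.0], [0.0, 0.0, -1.0]]
force: [0.7, -0.4, -0.6]
opening: 0.009
grasp_force: 0.0
```

Emit:
move_arm(
  increments=[
    {"xyz": [0,-25,0],"roll": 0,"grip": 0},
    {"xyz": [0,0,35],"roll": 0,"grip": 0},
    {"xyz": [0,0,35],"roll": 0,"grip": 0},
    {"xyz": [0,0,0],"roll": 0,"grip": 0},
    {"xyz": [0,0,0],"roll": 0,"grip": 0},
  ],
)

```text
time_s: 3.67
position: [0.3834, 0.241, 0.1615]
tcp_rot: [[0.99, 0.144, -0.005], [0.144, -0.99, -0.002], [-0.005, 0.001, -1.0]]
force: [0.4, 0.4, 0.8]
opening: 0.006
grasp_force: 0.0
```

Run:
```python
from h import *
im,d=bot.capture('scene'); cv2.imwrite('pics/s1.png',cv2.resize(im[170:330,370:570,::-1],None,fx=3.5,fy=3.5,interpolation=2))
print(bot.read_state()['position'])
```

```text
[0.38478742 0.24159991 0.16290353]
```

View pics/s1.png

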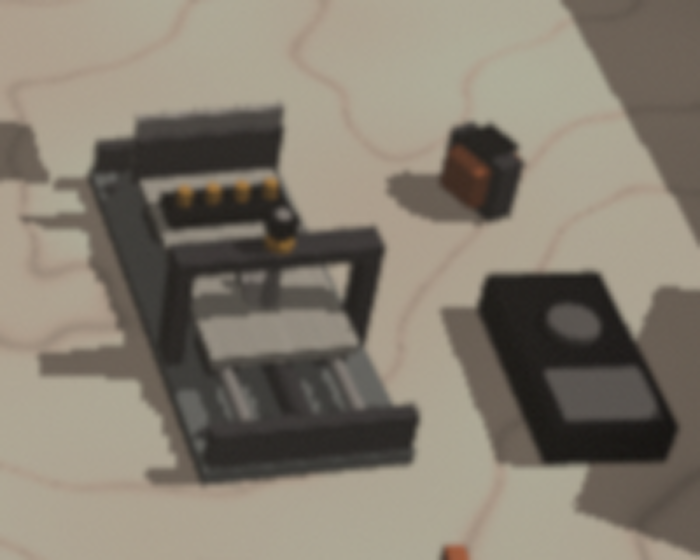

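The crop shows jig_a with its thumb plate at about (210,135) and its knob at (280,225). The gripper is above the crop, and nothing is in the way. I'll go down in front of the plate.

Emit:
move_arm(
  increments=[
    {"xyz": [0,0,35],"roll": 0,"grip": 0},
    {"xyz": [0,0,35],"roll": 0,"grip": 0},
    {"xyz": [0,0,26],"roll": 0,"grip": 0},
    {"xyz": [0,0,0],"roll": 0,"grip": 0},
    {"xyz": [0,0,0],"roll": 0,"grip": 0},
  ],
)

```text
time_s: 4.13
position: [0.3851, 0.2423, 0.0674]
tcp_rot: [[0.989, 0.145, 0.001], [0.145, -0.989, 0.0], [0.001, -0.0, -1.0]]
force: [0.4, 0.1, 0.6]
opening: 0.004
grasp_force: 0.0
```

Run:
```python
from h import *
im,d=bot.capture('scene'); cv2.imwrite('pics/s2.png',cv2.resize(im[130:310,370:570,::-1],None,fx=3.3,fy=3.3,interpolation=2))
s=bot.read_state();print(s['position'],s['force'])
```

```text
[0.38584867 0.24269094 0.06823437] [ 0.20976005 -0.04019516  0.2465138 ]
```

View pics/s2.png

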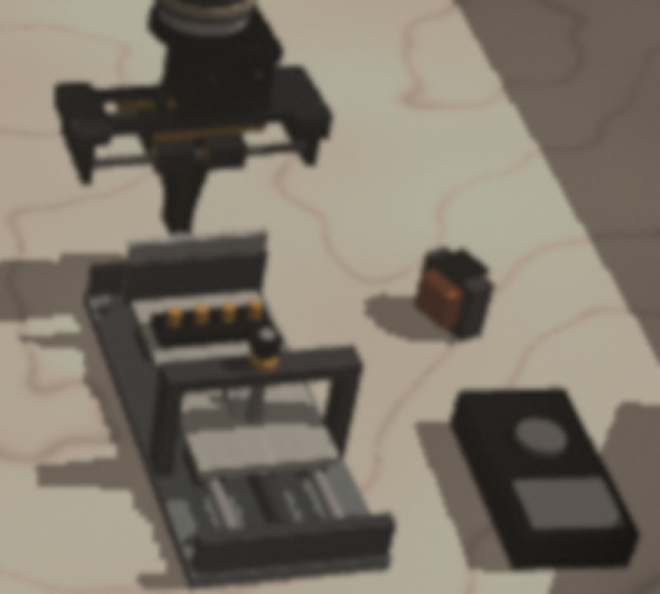

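The closed fingertips at (180,230) are centred in front of the plate. Now I push along tool x.

Emit:
move_arm(
  increments=[
    {"xyz": [14,0,0],"roll": 0,"grip": 0},
    {"xyz": [14,0,0],"roll": 0,"grip": 0},
    {"xyz": [10,0,0],"roll": 0,"grip": 0},
    {"xyz": [10,0,0],"roll": 0,"grip": 0},
    {"xyz": [0,0,0],"roll": 0,"grip": 0},
  ],
)

```text
time_s: 4.6
position: [0.432, 0.2496, 0.0683]
tcp_rot: [[0.989, 0.146, 0.0], [0.146, -0.989, 0.0], [0.0, -0.0, -1.0]]
force: [-4.9, 0.2, 3.3]
opening: 0.003
grasp_force: 2.0
```

Emit:
move_arm(
  increments=[
    {"xyz": [8,0,0],"roll": 0,"grip": 0},
    {"xyz": [8,0,0],"roll": 0,"grip": 0},
    {"xyz": [7,0,0],"roll": 0,"grip": 0},
    {"xyz": [0,0,0],"roll": 0,"grip": 0},
    {"xyz": [0,0,0],"roll": 0,"grip": 0},
  ],
)

```text
time_s: 5.02
position: [0.4519, 0.2523, 0.0671]
tcp_rot: [[0.989, 0.147, -0.004], [0.147, -0.989, -0.001], [-0.004, 0.001, -1.0]]
force: [-5.2, -1.3, 2.8]
opening: 0.003
grasp_force: 2.7
```

Emit:
move_arm(
  increments=[
    {"xyz": [7,0,0],"roll": 0,"grip": 0},
    {"xyz": [7,0,0],"roll": 0,"grip": 0},
    {"xyz": [3,0,0],"roll": 0,"grip": 0},
    {"xyz": [0,0,0],"roll": 0,"grip": 0},
    {"xyz": [0,0,0],"roll": 0,"grip": 0},
  ],
)

```text
time_s: 5.43
position: [0.4676, 0.2546, 0.0669]
tcp_rot: [[0.989, 0.146, -0.007], [0.146, -0.989, -0.002], [-0.007, 0.001, -1.0]]
force: [-7.2, -2.5, 5.3]
opening: 0.008
grasp_force: 3.8
```

Run:
```python
from h import *
im,d=bot.capture('scene'); cv2.imwrite('pics/s3.png',cv2.resize(im[130:310,370:570,::-1],None,fx=3.3,fy=3.3,interpolation=2))
s=bot.read_state();print(s['position'],s['force'])
P=cloud(d,'scene'); u=np.array([.989,.146]); c=np.array([.534,.264])
X=(P[...,:2]-c)@u; Y=(P[...,:2]-c)@np.array([-.146,.989])
M=(P[...,2]>.083)&(P[...,2]<.097)&(X<0)&(X>-.13)&(abs(Y)<.052)&(abs(Y)>.025)&(d>0)
print('plate jig x (home -99..-105mm)',M.sum(),np.percentile(X[M],[5,50,95]))
```

```text
[0.46744755 0.25456601 0.06691976] [-7.60737355 -2.06274414  3.42956733]
plate jig x (home -99..-105mm) 111 [-0.05302755 -0.04913901 -0.04537279]
```

View pics/s3.png

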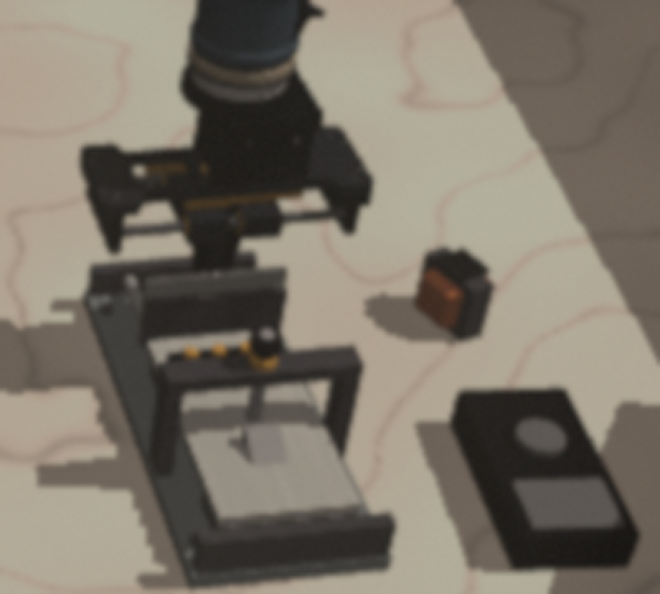

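The carriage is at about 50 mm of travel, past the 42 mm drop point: the plate at (215,300) is close to the bridge. Backing off.

Emit:
move_arm(
  increments=[
    {"xyz": [-15,0,0],"roll": 0,"grip": 0},
    {"xyz": [-20,0,0],"roll": 0,"grip": 0},
    {"xyz": [-20,0,0],"roll": 0,"grip": 0},
    {"xyz": [-20,0,0],"roll": 0,"grip": 0},
    {"xyz": [-5,0,0],"roll": 0,"grip": 0},
  ],
)

```text
time_s: 5.9
position: [0.3892, 0.2432, 0.0672]
tcp_rot: [[0.989, 0.147, -0.002], [0.147, -0.989, -0.001], [-0.002, 0.0, -1.0]]
force: [-0.5, 0.2, 0.2]
opening: 0.006
grasp_force: 0.0
```

Emit:
move_arm(
  increments=[
    {"xyz": [0,0,0],"roll": 0,"grip": 0},
    {"xyz": [0,0,-30],"roll": 0,"grip": 0},
    {"xyz": [0,0,-30],"roll": 0,"grip": 0},
    {"xyz": [0,0,-30],"roll": 0,"grip": 0},
    {"xyz": [0,0,0],"roll": 0,"grip": 0},
  ],
)

```text
time_s: 6.32
position: [0.3984, 0.2456, 0.162]
tcp_rot: [[0.989, 0.146, 0.015], [0.146, -0.989, 0.005], [0.016, -0.003, -1.0]]
force: [0.5, 0.2, -0.1]
opening: 0.005
grasp_force: 0.0
```

Emit:
move_arm(
  increments=[
    {"xyz": [0,0,0],"roll": 0,"grip": 0},
    {"xyz": [0,0,0],"roll": 0,"grip": 0},
    {"xyz": [0,0,0],"roll": 0,"grip": 0},
  ],
)

```text
time_s: 6.57
position: [0.3922, 0.2436, 0.1559]
tcp_rot: [[0.989, 0.146, -0.001], [0.146, -0.989, -0.0], [-0.001, 0.0, -1.0]]
force: [1.3, 0.8, -0.0]
opening: 0.004
grasp_force: 0.0
```

Run:
```python
from h import *
im,d=bot.capture('scene'); cv2.imwrite('pics/s4.png',cv2.resize(im[130:310,370:570,::-1],None,fx=3.3,fy=3.3,interpolation=2))
s=bot.read_state();print(s['position'],s['force'],s['time_s'])
P=cloud(d,'scene'); u=np.array([.989,.146]); c=np.array([.534,.264])
X=(P[...,:2]-c)@u; Y=(P[...,:2]-c)@np.array([-.146,.989])
M=(P[...,2]>.083)&(P[...,2]<.097)&(X<0)&(X>-.13)&(abs(Y)<.052)&(abs(Y)>.025)&(d>0)
print(M.sum(),np.percentile(X[M],[5,50,95]))
K=(abs(X-.05)<.012)&(abs(Y)<.012)&(d>0); print('knob top',np.percentile(P[K][:,2],[90,98]))
```

```text
[0.3918185  0.24348339 0.15560937] [ 0.23052428 -0.64397351 -0.50117787] 6.6167
112 [-0.06361265 -0.05897192 -0.05557456]
knob top [0.12314311 0.12535363]
```

View pics/s4.png

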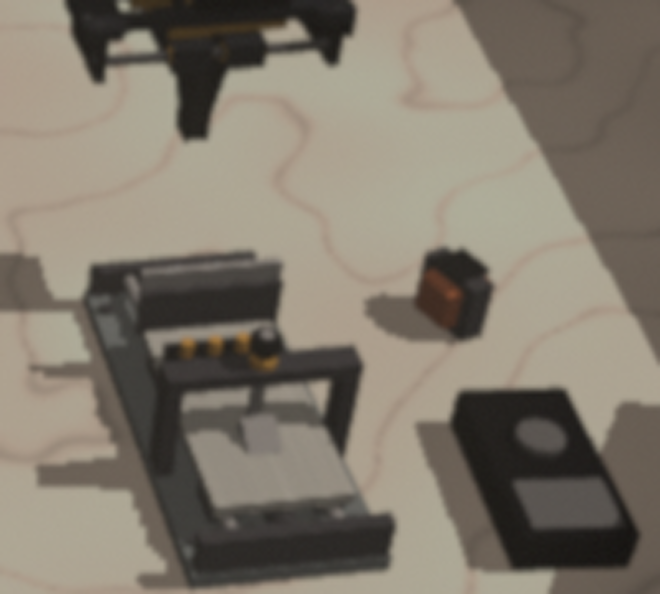

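The plate at (210,290) has come back about 10 mm and is held mid-way. The knob top is at 125 mm, so the pin is down and the carriage is latched.

```bash
python3 -c "
from rig import bot
print(bot.hand_in())"
```

```text
the job is handed in; nothing more can be done
None
```

I pushed jig_a's carriage back to about 50 mm, past the stop pin, and let go. The last picture showed it latched at mid position with its pin down and the arm clear, and I've handed the job in (no verdict was returned).

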